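# Load a clip strip into the wound-clip loader

### The job

Load the yellow strip of wound clips into the blue magazine of the clip loader: press the red spring follower back with one end of it until the other end drops in behind the near lip and the strip lies flat on the channel floor; then slide the steel rail fully closed over it. Feel your way and never press the strip hard against the loader (stay below 25 N), and leave the bottles, carton and cup where they stand.

Things in the scene. Friction and masses are not known exactly. Their poses are not given: they have to be found in the camera images.
- strip_center (a point): Centre (12 mm above its underside) of the clip strip: straight yellow carrier bar with 21 thin steel wound clips round it, 110 long (x), 14 wide (y), 24 mm high (z), 35 to 70 g, loose on the worktop right of the loader. Both ends alike; grasp across the middle.
- loader: Clip loader, fixed: aluminium base plate (x -125 to +150 mm, 74 wide, 8 thick) with a blue channel magazine. Origin on the worktop under the channel's centre line; x along the channel towards the red follower, away from the robot; z up. The magazine is clamped on the base at a setting s within 16 mm either way along x that differs each time and is not measured: feel for it. It does not shift in use.
- seat_nominal (a point): Fixed mark on the base: where the centre of a seated strip would be at s = 0 (loader x -45, z 24 mm; really at x -45 + s). Channel: floor plate 30 wide, top at z 12; 17 mm between walls with outward flared tops. Near walls (x -105 to -82 + s) reach z 21.5, far walls (x -18 to +44 + s) z 31; the 64 mm gap between them leaves room for fingers round the strip's middle down to z 14.
- lip_nominal (a point): Fixed mark on the base: top of the lip's inner face at s = 0 (loader x -100, z 20 mm; really x -100 + s). The lip is 5 mm thick, closes the near end of the channel and stands 8 mm above its floor. A level strip with its underside at z 21 to 23 passes over it, and over the near walls, runs between the far walls and still meets the follower.
- follower_nominal (a point): Fixed mark on the base: face of the red follower at rest at s = 0 (loader x -5.5, z 24 mm; really x -5.5 + s). It reaches up to z 36. Its spring pushes it towards the lip with 1.6 N at rest, 4 N when pushed back 20.5 mm, where it meets a hard stop. Lip to follower at rest is 94.5 mm, so the 110 mm strip fits only with the follower pushed back 15.5 to 20.5 mm.
- rail (a joint): Steel rail (flat bar 100 x 30 x 4 mm, underside at z 38.5) that slides towards the robot out of the dark runners at the loader's far end. 0 = open (front edge at loader x +48 mm), 0.095 m = fully closed at its end stop (front edge at x -47). Starts at 0 to 8 mm; about 4 N friction; stays where left. Passes 2.5 mm over a seated strip and jams on one that stands proud.
- rail_knob (a point): Centre of the grip on the rail: upright black tab 22 (along x) x 14 mm (across, y), its top 12.5 mm above and its foot 14.5 mm below this point, which is 60 mm above the worktop; it moves along the loader's -x as the rail closes.
- vial: Bystander: brown glass injection vial with blue cap, 32 mm across, 62 mm tall, standing loose on the worktop; origin at the centre of its underside.
- amber_bottle: Bystander: brown bottle with white cap, 46 mm across, 93 mm tall, standing loose on the worktop; origin at the centre of its underside.
- carton: Bystander: small white and teal carton, 55 x 110 x 30 mm, standing loose on the worktop; origin at the centre of its underside.
- cup: Bystander: sample cup with red lid, 60 mm across, 64 mm tall, standing loose on the worktop; origin at the centre of its underside.
Not all that is in view belongs to the job. Several things look just like the part that bears strip_center: the one meant starts farthest to the robot's left.

How it is judged:
On the way, in this order (a step that is already met when the one before it is completed fails the run):
1. the strip lies flat in the channel between lip and follower while the rail is still open (z of strip_center in the frame of loader between 0.0215 and 0.0265 m and y of strip_center in the frame of loader between -0.004 and 0.004 m and x of strip_center in the frame of loader between -0.064 and -0.026 m and angle between strip_center's own z axis and vertical below 0.04 rad and angle between the x axis of strip_center and the x axis of loader, either way round below 0.06 rad and value of joint rail below 0.03 m), for 0.2 s.
2. the rail is fully closed over the strip (z of strip_center in the frame of loader between 0.0215 and 0.0265 m and y of strip_center in the frame of loader between -0.004 and 0.004 m and x of strip_center in the frame of loader between -0.064 and -0.026 m and angle between strip_center's own z axis and vertical below 0.04 rad and angle between the x axis of strip_center and the x axis of loader, either way round below 0.06 rad and value of joint rail above 0.091 m), for 0.2 s.
At the end, for the whole second after the job is handed in: The strip lies in the channel between lip and follower, flat on the floor (its centre at loader z 21.5 to 26.5 mm, tilt under 0.04 rad), in line with the channel (within 4 mm and 0.06 rad; x between -64 and -26 mm in the loader frame), and the rail is within 4 mm of fully closed (all of step 2); the robot touches nothing.
It fails at once if the strip is pressed against the loader (follower, lip, walls, floor or rail) with more than 25 N (contact force between strip and loader above 25 N).
It fails at once if the vial, brown bottle, carton or cup is moved more than 20 mm (distance of any of vial, amber_bottle, carton, cup from where it was at the start of the episode above 0.02 m).
It also fails if it takes over 64 s, if anything falls off the work surface, if the arm or the gripper's body presses on something with over 40 N, if the wrist force passes 120 N, or if a joint passes its speed limit or range.

### The arm

A 6-joint arm with a two-finger parallel gripper is mounted at the origin on a cart in front of the work surface, level with it; the furniture and walls round the work are solid. World frame = base frame: x ahead of the robot, y to its left, z up, the work surface at z = 0. Lengths are in m, angles in rad, forces in N, time in s.
With the tool pointing down it reaches from about 0.275 to 0.725 m from the base axis. Payload 5.6 kg.
Tool frame: the origin (TCP) lies at the very end of the fingers, on their centre line; the grasp point (between the pads) lies 19 mm behind it (env.hold_point_z is the z of the grasp point in the tool frame, in m); z points along the fingers, y is the line along which they close (so a half turn about z gives the same grasp; the last joint's range is limited). The gripper opens to 85 mm and grips with 20 to 120 N. Pads are 22 mm wide; open, the fingers measure 114 mm over their backs; the gripper's body (76 mm by 85 mm) begins 54 mm behind the grasp point. The pads swing forward as they close: fully open they stand 13 mm farther back than shut.
Start: joints at [1.594, 0.255, 0.108, 0, -1.424, -0.285], TCP at [0.142, 0.531, 0.231] pointing down, gripper open.
Joint ranges: [-2.95, 2.95], [-1.21, 1.97], [-1.09, 1.5], [-2.87, 1.71], [-2.94, -0.07], [-3.05, 3.05]. Speed limits (rad/s): [2.57, 2.57, 3.14, 3.14, 3.14, 3.14].

### API

Orientations are given as [roll, pitch, yaw] about the fixed x, y, z axes, in that order (R = Rz(yaw) Ry(pitch) Rx(roll)).
In Python, from plant import read_state, viewer, env gives the robot as it stands.
- The arm moves only by the tool servo_tool, never from a script. Its argument "targets" is a list of rows, each an object with "fingers": the closure, from -1 (fully open) to 1 (shut); "travel": the shift along the tool's x, y, z in units of 40 mm (1.0 is 40 mm), a list of three; "spin": the turn about the tool's z in units of 6 degrees (1.0 is 6 degrees). In form: [{"fingers": fingers, "travel": [x, y, z], "spin": spin}, ...]. A call has exactly 10 rows; each row shifts and turns the commanded pose from where the row before left it, along the tool's axes as they then stand; what a row does not reach is not made up. A row lasts 1/12 s, in which the tool goes at most 41.7 mm and 7.16 degrees, less where a joint would pass 70% of its speed; a pose out of reach is approached as far as the arm can. A call is refused whole if a number of a shift passes 1 or a number of a turn 1, either way. A call with a gripper value outside its range is refused whole. The fingers move at their own pace and stop on an object; "squeeze" is the grip in N (left out, the last holds). Time passes only in rows, so rows that do not move let the fingers close, or fill a call up. It gives the time, the measured TCP pose, the force, the opening and the grip force at its end, in the units of the state.
- read_state(): the state, without advancing time (a new reading comes with each control period).
- viewer.get_image(name): name is "scene" or "top" or "wrist"; returns (picture, depth): 400x640x3 uint8, red, green, blue; 400x640 float32, m along the optical axis (not along the pixel's ray), 0 where there is no reading.
- viewer.camera_info(name): a dict with "intrinsics" (3x3 intrinsics, pixels), "extrinsics" (4x4, takes a point from camera to world coordinates). Camera axes: x right, y up, looking along -z (the intrinsics and any distortion apply to the point x, -y, -z); pixel columns grow to the right and rows downward; lengths in m; the calibration is good to about 2 mm. A picture is of the moment at which its call begins: read the wrist's pose just before it. camera_info takes no time and is no camera call; for the wrist camera it gives the pose at the moment of the call.
- env.hand_in(): hands the job in; it is judged then, once.
The state is a dict: "t": time; "joint_positions": joint angles; "joint_velocities": joint speeds; "effort": joint torques, N m; "position": TCP position; "tcp_rot": TCP orientation; "ft_force": force on the tool from outside, world axes, zero at the start; "ft_torque": the same for the moment, N m; "gripper_width": finger opening in m; "gripper_force": force on a finger pad.
Only numpy, scipy, OpenCV 4.12 (cv2) and the standard library are available. Lean on these libraries where they do the work, as an engineer would, in place of code of your own. Each camera call takes 0.05 s, during which the arm holds its last target. There are 200 camera calls.

## Working session

There is one attempt and no reset: what is moved stays moved. The work goes in short steps, Python scripts to look and compute and a tool call to move; the robot and the scene stay as the last step left them, time stands still between calls to the robot, and variables do not carry over. Pictures are saved under pics/ and viewed, at most 10 in all, crops included, and the job is handed in when it is done.

Besides the shell and the picture viewer there is one more tool, called after "Emit:" in YAML: its name, and indented under it one key for each argument. servo_tool: Moves the arm, as the interface text tells. Its arguments: {"type":"object","properties":{"targets":{"type":"array","items":{"type":"object","properties":{"fingers":{"type":"number"},"travel":{"type":"array","items":{"type":"number"}},"spin":{"type":"number"}}}},"squeeze":{"type":"number"}},"required":["targets"]}

```bash
mkdir -p pics; ls
python3 - <<'E'
from plant import read_state, viewer, env
import cv2, numpy as np
s=read_state(); print({k:np.round(v,4).tolist() for k,v in s.items()}, env.hold_point_z)
for n in ["top","scene"]:
    i,d=viewer.get_image(n); cv2.imwrite(f"pics/{n}0.png",i[:,:,::-1]); np.savez(f"pics/{n}0.npz",i=i,d=d,**viewer.camera_info(n))
    c=viewer.camera_info(n); print(n,c)
E
```

```text
pics
{'t': 0.0, 'joint_positions': [1.5936, 0.2557, 0.107, -0.0004, -1.4239, -0.2846], 'joint_velocities': [0.0003, -0.0013, -0.0002, 0.0003, 0.0, -0.0013], 'effort': [0.0008, -38.6637, 23.793, 5.365, -0.0063, -0.0], 'position': [0.1422, 0.5308, 0.2304], 'tcp_rot': [3.1397, -0.0001, -0.2618], 'ft_force': [1.4121, -0.2955, 0.0043], 'ft_torque': [0.0072, -0.0304, -0.013], 'gripper_force': 0.0, 'gripper_width': 0.0855} -0.0187
top {'intrinsics': array([[377.54742485,   0.        , 320.3559962 ],
       [  0.        , 377.54742485, 198.04949719],
       [  0.        ,   0.        ,   1.        ]]), 'extrinsics': array([[ 0.004714  ,  0.99194348, -0.12659347,  0.37302635],
       [-0.99978329,  0.0021081 , -0.02071081, -0.23187361],
       [-0.02027708,  0.12666367,  0.99173845,  1.24296715],
       [ 0.        ,  0.        ,  0.        ,  1.        ]])}
scene {'intrinsics': array([[409.52479033,   0.        , 315.38303513],
       [  0.        , 409.52479033, 203.78874991],
       [  0.        ,   0.        ,   1.        ]]), 'extrinsics': array([[ 0.61425055,  0.44635489, -0.65074079, -0.21847523],
       [-0.7887912 ,  0.37078303, -0.490233  , -0.81742396],
       [ 0.02246575,  0.8144245 ,  0.57983448,  0.75610062],
       [ 0.        ,  0.        ,  0.        ,  1.        ]])}
```

View pics/top0.png

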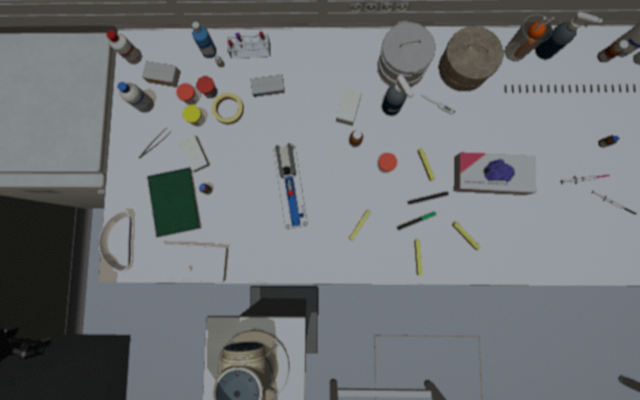

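View pics/scene0.png

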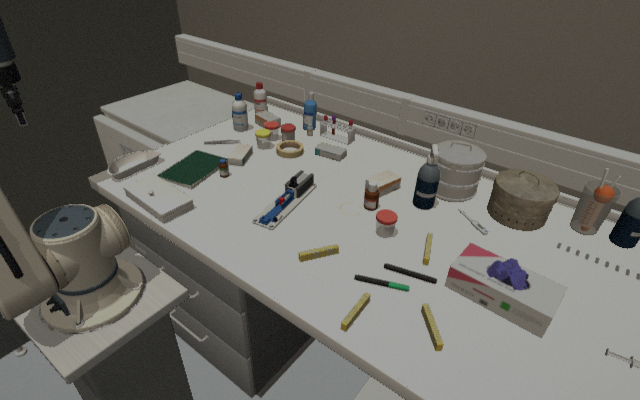

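The top view shows four yellow strip candidates at pixels (360,224), (419,257), (466,235) and (426,164). The robot's left is smaller columns, so (360,224) is the one meant. The loader lies around (290,190), with its blue magazine near (292,205) and the dark rail at (287,160). The cup is at (388,162), the bottle at (356,137), the vial at (205,188) and the carton near (348,106).

```bash
cat > h.py <<'E'
import numpy as np, cv2
def load(n):
    f=np.load(f"pics/{n}.npz"); return f['i'],f['d'],f['intrinsics'],f['extrinsics']
def cast(K,E,uv,z):
    uv=np.atleast_2d(np.array(uv,float)); r=np.c_[(uv[:,0]-K[0,2])/K[0,0],-(uv[:,1]-K[1,2])/K[1,1],-np.ones(len(uv))]@E[:3,:3].T
    o=E[:3,3]; z=np.asarray(z,float); return o+r*((z-o[2])/r[:,2])[:,None]
def deproj(K,E,u,v,d):
    return (np.c_[(u-K[0,2])/K[0,0]*d,-(v-K[1,2])/K[1,1]*d,-d])@E[:3,:3].T+E[:3,3]
def blobs(m,amin=20):
    n,l,st,c=cv2.connectedComponentsWithStats(m.astype(np.uint8)*255)
    return [(c[i],l==i) for i in range(1,n) if st[i,4]>=amin]
def snap(name,fn):
    from plant import viewer
    c=viewer.camera_info(name); i,d=viewer.get_image(name)
    cv2.imwrite(f"pics/{fn}.png",i[:,:,::-1]); np.savez(f"pics/{fn}.npz",i=i,d=d,**c)
E
python3 - <<'E'
from h import *
for n in ["top0","scene0"]:
    i,d,K,E=load(n); hsv=cv2.cvtColor(i,cv2.COLOR_RGB2HSV); H,S,V=cv2.split(hsv)
    for nm,m in [("yellow",(H>20)&(H<35)&(S>110)&(V>70)),("blue",(H>100)&(H<125)&(S>130)&(V>50)),("red",((H<6)|(H>174))&(S>150)&(V>60))]:
        for c,mk in blobs(m,8):
            z=0.024
            vs,us=np.nonzero(mk); p=cast(K,E,np.c_[us,vs],z)
            dp=deproj(K,E,us,vs,d[vs,us]);
            r=cv2.minAreaRect((p[:,:2]*1000).astype(np.float32))
            print(n,nm,c.round(1),len(us),np.round(r[0],1),np.round(r[1],1),round(r[2],1),"depthmed",np.median(dp,0).round(3))
i,d,K,E=load("top0")
cv2.imwrite("pics/crop.png",np.hstack([cv2.resize(i[170:270,300:400],(400,400),interpolation=2),cv2.resize(i[135:235,245:345],(400,400),interpolation=2)])[:,:,::-1])
E
```

```text
top0 yellow [191.7 113.4] 251 [815.3 229.1] [61.8 55.4] 53.1 depthmed [0.801 0.215 0.064]
top0 yellow [425.6 164.2] 99 [ 641.6 -550.6] [100.3  12.1] 20.6 depthmed [ 0.641 -0.552  0.024]
top0 yellow [365.6 214.9] 10 [ 474.9 -353.2] [ 4.4 18.9] 56.1 depthmed [ 0.474 -0.353  0.024]
top0 yellow [465.7 235.4] 107 [ 408.9 -671. ] [107.3  10.3] 42.1 depthmed [ 0.408 -0.672  0.024]
top0 yellow [416.9 246.9] 31 [ 370.5 -515.1] [41.3  9.2] 4.2 depthmed [ 0.375 -0.515  0.024]
top0 yellow [418.4 264.5] 42 [ 317.2 -518.4] [ 9.5 53.2] 88.4 depthmed [ 0.317 -0.518  0.024]
top0 blue [201.8  37.6] 206 [1089.3  207.6] [68.7 46.5] 27.4 depthmed [1.036 0.174 0.115]
top0 blue [122.2  86.5] 59 [912.  472.5] [31.2 24. ] 46.0 depthmed [0.854 0.398 0.153]
top0 blue [614.6 138.4] 21 [  726.9 -1167.5] [16.7 10.1] 89.9 depthmed [ 0.716 -1.139  0.062]
top0 blue [290.2 182.2] 41 [ 573.8 -105. ] [49.6 21.8] 12.0 depthmed [ 0.584 -0.11   0.03 ]
top0 blue [202.1 186.9] 22 [564.4 183.1] [13.6 13.2] 2.5 depthmed [0.559 0.169 0.063]
top0 blue [293.6 210. ] 221 [ 491.7 -121.7] [98.7 30.1] 11.1 depthmed [ 0.49  -0.119  0
[... 2982 characters left out ...]
1.3 227.4] [68.  53.9] 40.6 depthmed [0.89  0.168 0.064]
scene0 red [332.6 131.2] 9 [1056.1   64.9] [38.3  4.1] 35.9 depthmed [1.058 0.068 0.023]
scene0 red [280.8 200.2] 26 [ 548.9 -105.2] [37.9 12.5] 41.6 depthmed [ 0.541 -0.11   0.032]
scene0 red [367.5 199.4] 8 [ 726.5 -308.6] [18.   6.7] 85.1 depthmed [ 0.705 -0.321  0.041]
scene0 red [381.3 213.1] 21 [ 691.8 -382.2] [20.  22.1] 72.6 depthmed [ 0.638 -0.403  0.067]
scene0 red [389.1 213. ] 16 [ 706. -398.] [14.2 22. ] 75.3 depthmed [ 0.655 -0.422  0.066]
scene0 red [385.1 220.9] 71 [ 668.2 -407. ] [33.3 56.5] 18.4 depthmed [ 0.617 -0.431  0.062]
scene0 red [389.2 217.9] 15 [ 687.1 -411.4] [12.7 27.1] 50.8 depthmed [ 0.632 -0.434  0.067]
```

View pics/crop.png

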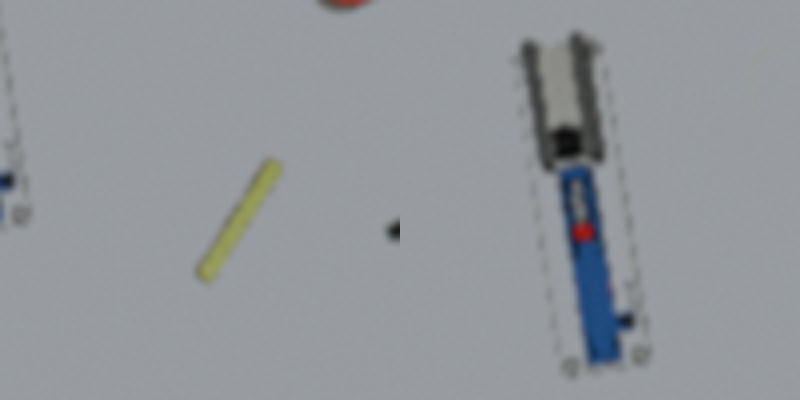

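The crop shows the chosen strip alone, with ends at crop (203,273) and (274,163). It also shows the loader with the follower at (583,232) and the knob at (568,140). Next I work out the wrist camera's offset and the first move.

```bash
cat >> h.py <<'E'
def plan(dx,dy,dz,yaw):
    c,s=np.cos(yaw),np.sin(yaw); return np.round(np.array([dx*c+dy*s,dx*s-dy*c,-dz])/0.04,3)
E
python3 - <<'E'
from h import *
from plant import read_state,viewer
from scipy.spatial.transform import Rotation as R
s=read_state(); E=viewer.camera_info("wrist")["extrinsics"]; print(viewer.camera_info("wrist")["intrinsics"])
T=np.eye(4);T[:3,:3]=R.from_euler("xyz",s["tcp_rot"]).as_matrix();T[:3,3]=s["position"]
print((np.linalg.inv(T)@E).round(3))
i,d,K,E=load("top0")
p=cast(K,E,[[350.75,238.2],[368.4,210.8]],.024); print(p.round(3), np.degrees(np.arctan2(*(p[1]-p[0])[1::-1])))
for z in (.0,.024): print(cast(K,E,[[300+203/4,170+273/4]],z))
l=cast(K,E,[[245+(570-400)/4,135+368/4],[245+(640-400)/4,135+357/4]],.008); print("base near corners",l.round(3))
k=cast(K,E,[[245+168/4,135+140/4]],.0725); print("knob",k.round(3))
f=cast(K,E,[[290.4,192.6]],.036); print("fol",f.round(3))
E
```

```text
[[350.11867809   0.         318.35132708]
 [  0.         350.11867809 198.40801101]
 [  0.           0.           1.        ]]
[[-0.001  0.964  0.264  0.067]
 [ 1.     0.001  0.     0.   ]
 [ 0.     0.264 -0.964 -0.144]
 [ 0.     0.     0.     1.   ]]
[[ 0.399 -0.305  0.024]
 [ 0.487 -0.362  0.024]] -33.038806132566805
[[ 0.39938639 -0.3059437   0.        ]]
[[ 0.39887741 -0.30451351  0.024     ]]
base near corners [[ 0.435 -0.099  0.008]
 [ 0.444 -0.156  0.008]]
knob [[ 0.612 -0.102  0.073]]
fol [[ 0.545 -0.11   0.036]]
```

Emit:
servo_tool:
  targets:
    - {"fingers":-1,"travel":[0,0,0],"spin":-0.89}
    - {"fingers":-1,"travel":[0,0,0],"spin":-0.89}
    - {"fingers":-1,"travel":[0,0,0],"spin":-0.89}
    - {"fingers":-1,"travel":[0,0,0],"spin":-0.89}
    - {"fingers":-1,"travel":[0,0,0],"spin":-0.89}
    - {"fingers":-1,"travel":[0.27,0.9,0],"spin":0}
    - {"fingers":-1,"travel":[0.27,0.9,0],"spin":0}
    - {"fingers":-1,"travel":[0.27,0.9,0],"spin":0}
    - {"fingers":-1,"travel":[0.27,0.9,0],"spin":0}
    - {"fingers":-1,"travel":[0.27,0.9,0],"spin":0}
  squeeze: 40

```text
t: 0.93
position: [0.232, 0.364, 0.2309]
tcp_rot: [3.141, 0.0, 0.205]
ft_force: [0.8, 1.0, -0.2]
gripper_width: 0.0853
gripper_force: 0.0
```

Emit:
servo_tool:
  targets:
    - {"fingers":-1,"travel":[0.27,0.9,0],"spin":0}
    - {"fingers":-1,"travel":[0.27,0.9,0],"spin":0}
    - {"fingers":-1,"travel":[0.27,0.9,0],"spin":0}
    - {"fingers":-1,"travel":[0.27,0.9,0],"spin":0}
    - {"fingers":-1,"travel":[0.27,0.9,0],"spin":0}
    - {"fingers":-1,"travel":[0.27,0.9,0],"spin":0}
    - {"fingers":-1,"travel":[0.27,0.9,0],"spin":0}
    - {"fingers":-1,"travel":[0.27,0.9,0],"spin":0}
    - {"fingers":-1,"travel":[0.27,0.9,0],"spin":0}
    - {"fingers":-1,"travel":[0.27,0.9,0],"spin":0}

```text
t: 1.77
position: [0.4107, 0.0334, 0.2312]
tcp_rot: [-3.141, 0.0, 0.204]
ft_force: [-0.0, 1.2, -0.9]
gripper_width: 0.0857
gripper_force: 0.0
```

Emit:
servo_tool:
  targets:
    - {"fingers":-1,"travel":[0.27,0.9,0],"spin":0}
    - {"fingers":-1,"travel":[0.27,0.9,0],"spin":0}
    - {"fingers":-1,"travel":[0.27,0.9,0],"spin":0}
    - {"fingers":-1,"travel":[0.27,0.9,0],"spin":0}
    - {"fingers":-1,"travel":[0.27,0.9,0],"spin":0}
    - {"fingers":-1,"travel":[0.27,0.9,0],"spin":0}
    - {"fingers":-1,"travel":[0,0,0],"spin":0}
    - {"fingers":-1,"travel":[0,0,0],"spin":0}
    - {"fingers":-1,"travel":[0,0,0],"spin":0}
    - {"fingers":-1,"travel":[0,0,0],"spin":0}

```text
t: 2.6
position: [0.5174, -0.1623, 0.2314]
tcp_rot: [-3.141, -0.0, 0.205]
ft_force: [-0.8, 0.2, 0.3]
gripper_width: 0.0854
gripper_force: 0.0
```

Run:
```python
from h import *
from plant import read_state
print(np.round(read_state()["joint_positions"],3)); snap("wrist","w1")
i,d,K,E=load("w1"); hsv=cv2.cvtColor(i,cv2.COLOR_RGB2HSV); H,S,V=cv2.split(hsv)
for nm,m,z in [("yellow",(H>20)&(H<35)&(S>90)&(V>60),.024),("blue",(H>100)&(H<125)&(S>130)&(V>40),.012),("red",((H<6)|(H>174))&(S>150)&(V>60),.036)]:
    for c,mk in blobs(m,30):
        vs,us=np.nonzero(mk); p=cast(K,E,np.c_[us,vs],z); dp=deproj(K,E,us,vs,d[vs,us])
        r=cv2.minAreaRect((p[:,:2]*1000).astype(np.float32))
        print(nm,c.round(1),len(us),np.round(r[0],1),np.round(r[1],1),round(r[2],1),"depth",np.percentile(dp[:,2],[5,50,95]).round(4))
```

```text
[-0.015  0.24   0.088 -0.    -1.419  1.791]
yellow [495.2 235.6] 81 [ 486.5 -361.8] [15.2  8.1] 58.5 depth [0.0232 0.0248 0.0262]
yellow [482.  246.5] 193 [ 471.6 -352.5] [14.6 23.7] 56.8 depth [0.023  0.0249 0.0262]
yellow [469.4 257.4] 71 [ 456.7 -342.8] [14.4  7.6] 57.8 depth [0.0234 0.025  0.0263]
yellow [462.3 262.2] 57 [ 448.4 -337.4] [14.2  7.6] 57.5 depth [0.0235 0.0249 0.0262]
blue [274.3 161.6] 2993 [ 522.8 -120.4] [163.3  43.4] 11.0 depth [0.0119 0.0134 0.037 ]
blue [267.9  90.5] 38 [583.6 -97. ] [10.5  3. ] 9.6 depth [0.0119 0.0132 0.0142]
blue [280.  102.1] 116 [ 571.8 -111.6] [37.8  6. ] 9.9 depth [0.0117 0.0132 0.0265]
red [627.3 101.4] 1508 [ 640.8 -428.8] [62.1 25.5] 25.3 depth [0.0638 0.0653 0.0666]
red [271.9 131.5] 177 [ 547.5 -110.7] [10.3 13.7] 11.7 depth [0.0358 0.0369 0.0382]
```

View pics/w1.png

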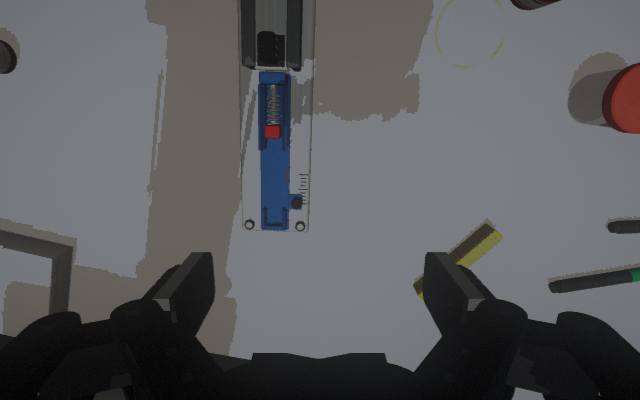

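The wrist view shows the blue channel with its floor at columns 261–289, the red follower at (272,131), the lip near row 228 and the knob at (270,45). The strip is at about (460,265), partly hidden by a finger. Now I fit the channel line and go to a view over the strip.

Run:
```python
from h import *
i,d,K,E=load("w1"); hsv=cv2.cvtColor(i,cv2.COLOR_RGB2HSV); H,S,V=cv2.split(hsv)
b=((H>100)&(H<125)&(S>130)&(V>40))
L=[];R=[]
for r in range(156,196):
    c=np.nonzero(b[r,255:296])[0]+255; L.append((c.min()-.5,r)); R.append((c.max()+.5,r))
L=cast(K,E,L,.012);R=cast(K,E,R,.012);M=(L+R)/2
print("width",np.median(np.linalg.norm(L-R,axis=1))*np.cos(0))
for P in(L,R,M):
    k=np.polyfit(P[:,0],P[:,1],1); print(np.degrees(np.arctan(k[0])), np.polyval(k,.5),np.std(P[:,1]-np.polyval(k,P[:,0])))
# wide base edges / profile
for r in (170,185): print(i[r,236:250].sum(1), i[r,304:318].sum(1))
c0=275
print("col 275 rows 195-240", [tuple(i[r,274]) for r in range(200,240,2)])
print("depth z col", [(r,deproj(K,E,np.array([274]),np.array([r]),d[r,[274]])[0].round(4).tolist()) for r in range(206,236,2)])
red=((H<6)|(H>174))&(S>150)&(V>60); vs,us=np.nonzero(red[:200,:400]); print("red rows",vs.min(),vs.max(),us.min(),us.max(),cast(K,E,[[us.mean(),vs.max()+.5]],.036))
dk=(i.sum(2)<110); dk[65:]=0; dk[:28]=0; dk[:,:257]=0;dk[:,286:]=0; vs,us=np.nonzero(dk); print("knob",us.min(),us.max(),vs.min(),vs.max()); dp=deproj(K,E,us,vs,d[vs,us]);q=dp[dp[:,2]>.069]; print(len(q),q.min(0),q.max(0),q.mean(0))
```

```text
width 0.029343813772109675
9.215540580897539 -0.10350531307648272 1.3000013562299847e-17
10.458794938401587 -0.13342917423652184 0.0013198217028582368
9.869317639426942 -0.11843393394452449 0.0006583947819084323
[299 296 310 375 359 230 261 377 374 372 375 376 378 377] [380 379 381 374 344 280 265 378 381 378 376 379 382 381]
[297 300 299 299 292 259 340 374 378 375 376 374 378 376] [250 278 378 370 311 260 380 379 381 375 381 382 381 384]
col 275 rows 195-240 [(np.uint8(40), np.uint8(66), np.uint8(105)), (np.uint8(42), np.uint8(67), np.uint8(107)), (np.uint8(38), np.uint8(65), np.uint8(107)), (np.uint8(42), np.uint8(67), np.uint8(107)), (np.uint8(40), np.uint8(67), np.uint8(106)), (np.uint8(40), np.uint8(66), np.uint8(107)), (np.uint8(40), np.uint8(67), np.uint8(107)), (np.uint8(41), np.uint8(67), np.uint8(106)), (np.uint8(40), np.uint8(66), np.uint8(105)), (np.uint8(42), np.uint8(68), np.uint8(107)), (np.uint8(43), np.uint8(69), np.uint8(108)), (np.uint8(37), np.uint8(49), np.uint8(71)), (np.uint8(36), np.uint8(42), np.uint8(52)), (np.uint8(39), np.uint8(54), np.uint8(80)), (np.uin
[... 291 characters left out ...]
.4676, -0.1237, 0.0133]), (208, [0.4658, -0.1242, 0.0146]), (210, [0.4632, -0.1245, 0.0135]), (212, [0.4609, -0.1248, 0.0131]), (214, [0.4584, -0.1252, 0.0125]), (216, [0.4563, -0.1256, 0.0127]), (218, [0.4542, -0.126, 0.0132]), (220, [0.4517, -0.1264, 0.0128]), (222, [0.4498, -0.1268, 0.0137]), (224, [0.4482, -0.1273, 0.0155]), (226, [0.4475, -0.128, 0.0196]), (228, [0.4456, -0.1284, 0.0206]), (230, [0.4383, -0.1281, 0.0077]), (232, [0.4336, -0.1281, 0.0017]), (234, [0.431, -0.1285, 0.0013])]
red rows 126 137 265 279 [[ 0.54192368 -0.11162742  0.036     ]]
knob 257 284 31 64
509 [ 0.58268523 -0.14885161  0.06921622] [ 0.62842659 -0.09072926  0.37494003] [ 0.61684439 -0.09954628  0.07470122]
```

Emit:
servo_tool:
  targets:
    - {"fingers":-1,"travel":[0,0,0],"spin":0.9}
    - {"fingers":-1,"travel":[0,0,0],"spin":0.9}
    - {"fingers":-1,"travel":[0,0,0],"spin":0.9}
    - {"fingers":-1,"travel":[0,0,0],"spin":0.9}
    - {"fingers":-1,"travel":[0,0,0],"spin":0.9}
    - {"fingers":-1,"travel":[0,0,0],"spin":0.9}
    - {"fingers":-1,"travel":[0,0,0],"spin":0.9}
    - {"fingers":-1,"travel":[0,0,0],"spin":0.9}
    - {"fingers":-1,"travel":[0,0,0],"spin":0.3}
    - {"fingers":-1,"travel":[0,0,0],"spin":0}

```text
t: 3.48
position: [0.5175, -0.162, 0.2318]
tcp_rot: [-3.141, -0.001, -0.581]
ft_force: [0.8, 0.0, 0.3]
gripper_width: 0.0851
gripper_force: 0.0
```

Emit:
servo_tool:
  targets:
    - {"fingers":-1,"travel":[-0.1,0.66,0.25],"spin":0}
    - {"fingers":-1,"travel":[-0.1,0.66,0.25],"spin":0}
    - {"fingers":-1,"travel":[-0.1,0.66,0.25],"spin":0}
    - {"fingers":-1,"travel":[-0.1,0.66,0.25],"spin":0}
    - {"fingers":-1,"travel":[-0.1,0.66,0.25],"spin":0}
    - {"fingers":-1,"travel":[-0.1,0.66,0.25],"spin":0}
    - {"fingers":-1,"travel":[-0.1,0.64,0.5],"spin":0}
    - {"fingers":-1,"travel":[0,0,0],"spin":0}
    - {"fingers":-1,"travel":[0,0,0],"spin":0}
    - {"fingers":-1,"travel":[0,0,0],"spin":0}

```text
t: 4.32
position: [0.3938, -0.3012, 0.152]
tcp_rot: [3.142, -0.001, -0.58]
ft_force: [-0.5, 0.4, 0.6]
gripper_width: 0.0854
gripper_force: 0.0
```

Run:
```python
from h import *
from plant import read_state
snap("wrist","w2"); s=read_state(); print(s["position"],s["tcp_rot"])
i,d,K,E=load("w2"); hsv=cv2.cvtColor(i,cv2.COLOR_RGB2HSV); H,S,V=cv2.split(hsv)
m=(H>18)&(H<38)&(S>90)&(V>50)
m=cv2.morphologyEx(m.astype(np.uint8),cv2.MORPH_CLOSE,np.ones((5,5)))
for c,mk in blobs(m,100):
    vs,us=np.nonzero(mk); dp=deproj(K,E,us,vs,d[vs,us]); t=(dp[:,2]>.021)
    p=cast(K,E,np.c_[us,vs][t],.024)
    r=cv2.minAreaRect((p[:,:2]*1000).astype(np.float32))
    print(c.round(1),len(us),np.round(r[0],1),np.round(r[1],1),round(r[2],1),np.median(dp[:,2]), us.min(),us.max(),vs.min(),vs.max())
```

```text
[ 0.3942859  -0.30109597  0.15223036] [-3.14137569e+00 -1.92344397e-03 -5.79420008e-01]
[602.1  91.4] 3837 [ 340.5 -515.6] [110.6  25.7] 3.0 0.024738897490929113 550 639 19 153
[319.4 105.8] 2746 [ 443.9 -334.9] [ 13.3 108.8] 57.2 0.025114762404487012 310 328 32 182
```

View pics/w2.png

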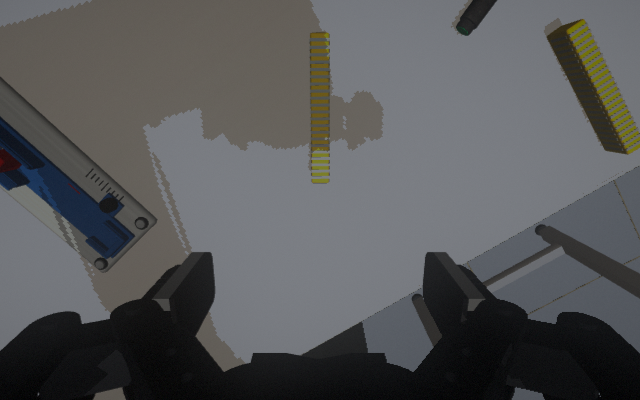

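The wrist view shows the target strip alone at columns 310–328, rows 32–182. It measures 109 × 13 mm with its top at 25 mm, which matches. Grasping it now.

Emit:
servo_tool:
  targets:
    - {"fingers":-1,"travel":[0.75,0.02,0.3],"spin":-0.07}
    - {"fingers":-1,"travel":[0.75,0.02,0.6],"spin":0}
    - {"fingers":-1,"travel":[0,0,0.7],"spin":0}
    - {"fingers":-1,"travel":[0,0,0.7],"spin":0}
    - {"fingers":-1,"travel":[0,0,0.6],"spin":0}
    - {"fingers":-1,"travel":[0,0,0.4],"spin":0}
    - {"fingers":-1,"travel":[0,0,0.3],"spin":0}
    - {"fingers":-1,"travel":[0,0,0.09],"spin":0}
    - {"fingers":-1,"travel":[0,0,0],"spin":0}
    - {"fingers":-1,"travel":[0,0,0],"spin":0}

```text
t: 5.2
position: [0.4439, -0.3355, 0.0047]
tcp_rot: [3.142, -0.002, -0.572]
ft_force: [-0.6, 0.3, 0.0]
gripper_width: 0.0856
gripper_force: 0.0
```

Emit:
servo_tool:
  targets:
    - {"fingers":0.4,"travel":[0,0,0],"spin":0}
    - {"fingers":0.4,"travel":[0,0,0],"spin":0}
    - {"fingers":0.6,"travel":[0,0,0],"spin":0}
    - {"fingers":0.8,"travel":[0,0,0],"spin":0}
    - {"fingers":1,"travel":[0,0,0],"spin":0}
    - {"fingers":1,"travel":[0,0,0],"spin":0}
    - {"fingers":1,"travel":[0,0,0],"spin":0}
    - {"fingers":1,"travel":[0,0,0],"spin":0}
    - {"fingers":1,"travel":[0,0,0],"spin":0}
    - {"fingers":1,"travel":[0,0,0],"spin":0}
  squeeze: 40

```text
t: 6.03
position: [0.4429, -0.3357, 0.004]
tcp_rot: [3.142, -0.001, -0.574]
ft_force: [0.0, 0.7, 4.0]
gripper_width: 0.0131
gripper_force: 40.5
```

Emit:
servo_tool:
  targets:
    - {"fingers":1,"travel":[0,0,-0.3],"spin":0}
    - {"fingers":1,"travel":[0,0,-0.7],"spin":0}
    - {"fingers":1,"travel":[0,0,-0.7],"spin":-0.9}
    - {"fingers":1,"travel":[0,0,-0.7],"spin":-0.9}
    - {"fingers":1,"travel":[0,0,-0.7],"spin":-0.9}
    - {"fingers":1,"travel":[0,0,-0.6],"spin":-0.9}
    - {"fingers":1,"travel":[0,0,0],"spin":-0.9}
    - {"fingers":1,"travel":[0,0,0],"spin":-0.9}
    - {"fingers":1,"travel":[0,0,0],"spin":-0.9}
    - {"fingers":1,"travel":[0,0,0],"spin":-0.88}

```text
t: 6.87
position: [0.4424, -0.3353, 0.1512]
tcp_rot: [-3.141, 0.0, 0.183]
ft_force: [0.2, -0.4, 0.3]
gripper_width: 0.0133
gripper_force: 40.0
```

Emit:
servo_tool:
  targets:
    - {"fingers":1,"travel":[0.3,-0.76,0],"spin":0}
    - {"fingers":1,"travel":[0.3,-0.76,0],"spin":0}
    - {"fingers":1,"travel":[0.3,-0.76,0],"spin":0}
    - {"fingers":1,"travel":[0.3,-0.76,0],"spin":0}
    - {"fingers":1,"travel":[0.3,-0.76,0],"spin":0}
    - {"fingers":1,"travel":[0,0,0],"spin":0}
    - {"fingers":1,"travel":[0,0,0],"spin":0}
    - {"fingers":1,"travel":[0,0,0],"spin":0}
    - {"fingers":1,"travel":[0,0,0],"spin":0}
    - {"fingers":1,"travel":[0,0,0],"spin":0}

```text
t: 7.7
position: [0.4745, -0.1762, 0.1514]
tcp_rot: [-3.142, 0.001, 0.177]
ft_force: [0.3, -0.6, 0.2]
gripper_width: 0.0128
gripper_force: 40.0
```

Run:
```python
from h import *
from plant import read_state
snap("wrist","w3"); s=read_state(); print(s["position"],s["tcp_rot"])
```

```text
[ 0.47455041 -0.17617777  0.15149374] [-3.14151325e+00  3.54628419e-04  1.76484642e-01]
```

View pics/w3.png

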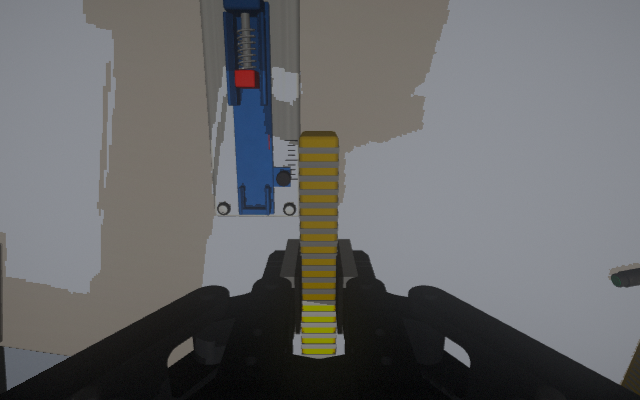

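The view shows the held strip at columns 300–337 with its front end at row 131. The channel floor is around column 253, with the lip at (256,212) and the follower at (246,79).

```bash
cat > m.py <<'E'
from h import *
def edges(m,rows,c0,c1):
    L=[];R=[]
    for r in rows:
        c=np.nonzero(m[r,c0:c1])[0]+c0
        if len(c)>5: L.append((c.min()-.5,r)); R.append((c.max()+.5,r))
    return np.array(L),np.array(R)
def fit(K,E,L,R,z):
    P=(cast(K,E,L,z)+cast(K,E,R,z))/2; w=np.median(np.linalg.norm(cast(K,E,L,z)-cast(K,E,R,z),axis=1))
    vx,vy,x,y=cv2.fitLine(P[:,:2].astype(np.float32),cv2.DIST_HUBER,0,.001,.001).ravel(); 
    if vx<0: vx,vy=-vx,-vy
    return np.array([x,y]),np.array([vx,vy]),w
E
python3 - <<'E'
from m import *
i,d,K,E=load("w3"); hsv=cv2.cvtColor(i,cv2.COLOR_RGB2HSV); H,S,V=cv2.split(hsv)
b=((H>95)&(H<130)&(S>110)&(V>30)); y=(H>15)&(H<40)&(S>90)&(V>50); red=((H<6)|(H>174))&(S>150)&(V>60)
L,R=edges(b,range(112,163),220,285); 
for nm,P in(("L",L),("R",R)):
    q=cast(K,E,P,.012); k=np.polyfit(q[:,0],q[:,1],1); print(nm,np.degrees(np.arctan(k[0])),np.polyval(k,.5))
p,v,w=fit(K,E,L,R,.012); print("floor ctr",p,np.degrees(np.arctan2(v[1],v[0])),w,"y@.5",p[1]+v[1]/v[0]*(.5-p[0]))
vs,us=np.nonzero(red); ok=(us<300);vs,us=vs[ok],us[ok]; print("red",us.min(),us.max(),vs.min(),vs.max()); f=cast(K,E,[[us.mean(),vs.max()+.5],[us.mean(),vs.mean()]],.036); print("fol",f)
print("lip rows",[(r,i[r,256].tolist()) for r in range(204,218)])
z0=.1515-.004+.024
vs,us=np.nonzero(y[:,290:345]); dp=deproj(K,E,us+290,vs,d[vs,us+290]); print("strip top z",np.percentile(dp[:,2],[10,50,90]))
L,R=edges(y,range(136,232),290,345); sp,sv,sw=fit(K,E,L,R,z0); print("strip",sp,np.degrees(np.arctan2(sv[1],sv[0])),sw,"front",cast(K,E,[[319,vs.min()-.5]],z0))
E
```

```text
L 9.37319858639768 -0.10351374048511505
R 9.50482807382688 -0.13333327852760568
floor ctr [ 0.5045831  -0.11765853] 9.442774 0.029299095719837152 y@.5 -0.11842077
red 235 254 70 86
fol [[ 0.5416876  -0.11133988  0.036     ]
 [ 0.54734997 -0.11065618  0.036     ]]
lip rows [(204, [36, 51, 78]), (205, [41, 57, 82]), (206, [40, 55, 79]), (207, [36, 41, 51]), (208, [36, 43, 56]), (209, [39, 54, 81]), (210, [44, 73, 115]), (211, [42, 73, 116]), (212, [46, 73, 115]), (213, [45, 73, 113]), (214, [63, 88, 113]), (215, [131, 130, 125]), (216, [118, 121, 122]), (217, [141, 143, 149])]
strip top z [0.17146895 0.17236765 0.17317348]
strip [ 0.5086383  -0.17004992] 10.115857 0.01377953334636167 front [[ 0.53096808 -0.16642084  0.1715    ]]
```

Emit:
servo_tool:
  targets:
    - {"fingers":1,"travel":[0,0,0],"spin":0.115}
    - {"fingers":1,"travel":[0.12,-0.66,0],"spin":0}
    - {"fingers":1,"travel":[0.12,-0.66,0],"spin":0}
    - {"fingers":1,"travel":[0,0,0.4],"spin":0}
    - {"fingers":1,"travel":[0,0,0.6],"spin":0}
    - {"fingers":1,"travel":[0,0,0.6],"spin":0}
    - {"fingers":1,"travel":[0,0,0.6],"spin":0}
    - {"fingers":1,"travel":[0,0,0.3],"spin":0}
    - {"fingers":1,"travel":[0,0,0.16],"spin":0}
    - {"fingers":1,"travel":[0,0,0],"spin":0}

```text
t: 8.58
position: [0.4747, -0.122, 0.0441]
tcp_rot: [-3.141, 0.003, 0.165]
ft_force: [0.1, 0.5, 0.8]
gripper_width: 0.013
gripper_force: 40.0
```

Run:
```python
from m import *
from plant import read_state
snap("wrist","w4"); s=read_state(); print(s["position"],s["tcp_rot"],s["ft_force"])
i,d,K,E=load("w4"); hsv=cv2.cvtColor(i,cv2.COLOR_RGB2HSV); H,S,V=cv2.split(hsv)
b=((H>95)&(H<130)&(S>110)&(V>30)); y=(H>15)&(H<40)&(S>90)&(V>50); red=((H<6)|(H>174))&(S>150)&(V>60)
vs,us=np.nonzero(red); ok=(us<400)&(us>240);vs,us=vs[ok],us[ok]; print("red",us.min(),us.max(),vs.min(),vs.max()); f=cast(K,E,[[us.mean(),vs.max()+.5],[us.mean(),vs.mean()]],.036); print("fol",f)
vs,us=np.nonzero(y[:,280:360]);us+=280; print("yel",us.min(),us.max(),vs.min())
z0=s["position"][2]+.0205
L,R=edges(y,range(vs.min()+4,232),280,360); sp,sv,sw=fit(K,E,L,R,z0); F=cast(K,E,[[319,vs.min()-.5]],z0)[0]; print("strip",sp,np.degrees(np.arctan2(sv[1],sv[0])),sw,"front",F)
c=lambda p:-.1184+(p[0]-.5)*.1655
print("lateral of strip vs line",sp[1]-c(sp), "tcp",s["position"][1]-c(s["position"]),"gap x",(f[0]-F)[:2]@[.9866,.1633])
```

```text
[ 0.47556996 -0.12204002  0.0452827 ] [3.14137294e+00 6.38652063e-04 1.65389789e-01] [ 1.07088533 -0.00324144  0.31001188]
red 303 345 70 193
fol [[ 0.50184334 -0.11845087  0.036     ]
 [ 0.54685761 -0.11091406  0.036     ]]
yel 299 338 131
strip [ 0.5144896  -0.11544052] 9.804405 0.01358150676011647 front [ 0.53141181 -0.11285905  0.0657827 ]
lateral of strip vs line 0.0005614534 tcp 0.0004031564527343795 gap x -0.030085395390443786
```

View pics/w4.png

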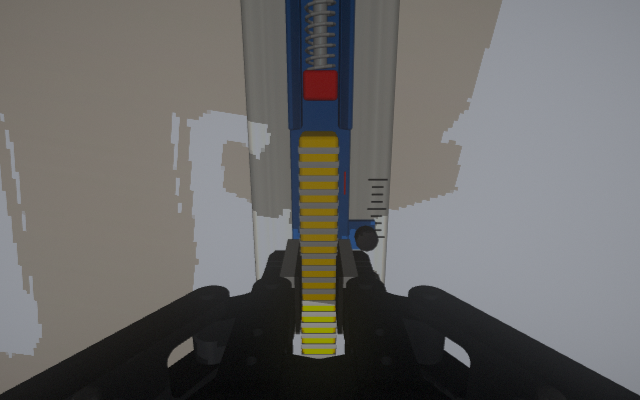

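The follower is dead ahead at columns 303–337, with the strip front at row 131. The strip is about 0.6 mm too far left and the gap is about 10 mm. I'll correct that and lower it over the lip.

Emit:
servo_tool:
  targets:
    - {"fingers":1,"travel":[0.06,0.015,0],"spin":0}
    - {"fingers":1,"travel":[0.06,0,0],"spin":0}
    - {"fingers":1,"travel":[0,0,0.1],"spin":0}
    - {"fingers":1,"travel":[0,0,0.1],"spin":0}
    - {"fingers":1,"travel":[0,0,0.08],"spin":0}
    - {"fingers":1,"travel":[0,0,0.07],"spin":0}
    - {"fingers":1,"travel":[0,0,0.06],"spin":0}
    - {"fingers":1,"travel":[0,0,0.05],"spin":0}
    - {"fingers":1,"travel":[0,0,0],"spin":0}
    - {"fingers":1,"travel":[0,0,0],"spin":0}

```text
t: 9.47
position: [0.4804, -0.1215, 0.0268]
tcp_rot: [3.142, 0.0, 0.166]
ft_force: [0.2, 0.4, -0.4]
gripper_width: 0.0132
gripper_force: 40.0
```

Emit:
servo_tool:
  targets:
    - {"fingers":1,"travel":[0,0,0.015],"spin":0}
    - {"fingers":1,"travel":[0.035,0,0],"spin":0}
    - {"fingers":1,"travel":[0.035,0,0],"spin":0}
    - {"fingers":1,"travel":[0.035,0,0],"spin":0}
    - {"fingers":1,"travel":[0.035,0,0],"spin":0}
    - {"fingers":1,"travel":[0.035,0,0],"spin":0}
    - {"fingers":1,"travel":[0.035,0,0],"spin":0}
    - {"fingers":1,"travel":[0.035,0,0],"spin":0}
    - {"fingers":1,"travel":[0,0,0],"spin":0}
    - {"fingers":1,"travel":[0,0,0],"spin":0}

```text
t: 10.3
position: [0.4898, -0.1199, 0.0261]
tcp_rot: [-3.141, 0.001, 0.166]
ft_force: [-1.7, -0.8, 0.1]
gripper_width: 0.013
gripper_force: 40.1
```

```bash
cat > f.py <<'E'
from plant import read_state,viewer
import numpy as np
s=read_state(); f=s["ft_force"]; print("pos",s["position"].round(4) if hasattr(s["position"],'round') else s["position"],"Fx",f[0]*.986+f[1]*.164,"Fy",-f[0]*.164+f[1]*.986,"Fz",f[2],"T",np.round(s["ft_torque"],2),"along",(s["position"][0]-.5)*.9866+(s["position"][1]+.1184)*.1633)
E
python3 f.py
```

```text
pos [ 0.4898 -0.1199  0.0261] Fx -1.851690909568528 Fy -0.47552107260163373 Fz 0.061854032731231856 T [-0.16  0.66 -0.01] along -0.010348721465502425
```

Emit:
servo_tool:
  targets:
    - {"fingers":1,"travel":[0.03,0,0],"spin":0}
    - {"fingers":1,"travel":[0.03,0,0],"spin":0}
    - {"fingers":1,"travel":[0.03,0,0],"spin":0}
    - {"fingers":1,"travel":[0.03,0,0],"spin":0}
    - {"fingers":1,"travel":[0.03,0,0],"spin":0}
    - {"fingers":1,"travel":[0.03,0,0],"spin":0}
    - {"fingers":1,"travel":[0.03,0,0],"spin":0}
    - {"fingers":1,"travel":[0.03,0,0],"spin":0}
    - {"fingers":1,"travel":[0.03,0,0],"spin":0}
    - {"fingers":1,"travel":[0,0,0],"spin":0}

```text
t: 11.13
position: [0.5007, -0.118, 0.0261]
tcp_rot: [-3.141, 0.0, 0.166]
ft_force: [-2.9, -0.7, -1.0]
gripper_width: 0.0133
gripper_force: 40.1
```

```bash
python3 f.py; python3 -c "
from h import *
snap('scene','s2');i,d,K,E=load('s2');cv2.imwrite('pics/s2c.png',cv2.resize(i[160:240,220:330],(770,560),interpolation=2)[:,:,::-1])"
```

```text
pos [ 0.5007 -0.118   0.0261] Fx -2.988845740928271 Fy -0.16356606221835024 Fz -1.0289454966780198 T [-0.19  1.19 -0.03] along 0.0007391492998688291
```

View pics/s2c.png

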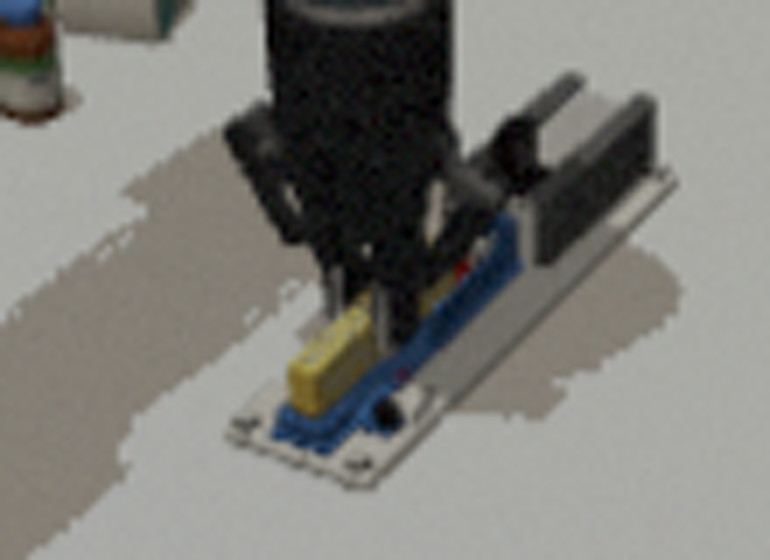

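The strip is level over the lip, its near end at crop (305,385) just inside the lip region, and the front is against the red follower at (460,268). Now I feel for the hard stop in fine steps.

Emit:
servo_tool:
  targets:
    - {"fingers":1,"travel":[0.012,0,0],"spin":0}
    - {"fingers":1,"travel":[0,0,0],"spin":0}
    - {"fingers":1,"travel":[0.012,0,0],"spin":0}
    - {"fingers":1,"travel":[0,0,0],"spin":0}
    - {"fingers":1,"travel":[0.012,0,0],"spin":0}
    - {"fingers":1,"travel":[0,0,0],"spin":0}
    - {"fingers":1,"travel":[0.012,0,0],"spin":0}
    - {"fingers":1,"travel":[0,0,0],"spin":0}
    - {"fingers":1,"travel":[0.012,0,0],"spin":0}
    - {"fingers":1,"travel":[0,0,0],"spin":0}

```text
t: 12.02
position: [0.5031, -0.1176, 0.0262]
tcp_rot: [-3.142, 0.0, 0.166]
ft_force: [-2.6, -0.5, -2.0]
gripper_width: 0.0132
gripper_force: 40.0
```

```bash
python3 f.py
```

```text
pos [ 0.5031 -0.1176  0.0262] Fx -2.657684874959325 Fy -0.031176555315282184 Fz -2.0235621281113634 T [-0.2   1.4  -0.01] along 0.00315622174280228
```

Emit:
servo_tool:
  targets:
    - {"fingers":1,"travel":[0.01,0,0],"spin":0}
    - {"fingers":1,"travel":[0,0,0],"spin":0}
    - {"fingers":1,"travel":[0.01,0,0],"spin":0}
    - {"fingers":1,"travel":[0,0,0],"spin":0}
    - {"fingers":1,"travel":[0.01,0,0],"spin":0}
    - {"fingers":1,"travel":[0,0,0],"spin":0}
    - {"fingers":1,"travel":[0,0,0],"spin":0}
    - {"fingers":1,"travel":[0,0,0],"spin":0}
    - {"fingers":1,"travel":[0,0,0],"spin":0}
    - {"fingers":1,"travel":[0,0,0],"spin":0}

```text
t: 12.85
position: [0.5042, -0.1175, 0.0262]
tcp_rot: [-3.142, 0.0, 0.166]
ft_force: [-3.3, -0.9, -1.7]
gripper_width: 0.0133
gripper_force: 39.9
```

```bash
python3 f.py
```

```text
pos [ 0.5042 -0.1175  0.0262] Fx -3.3668288534265014 Fy -0.3935195049587791 Fz -1.6716983370769538 T [-0.16  1.37  0.06] along 0.004313285236907421
```

Emit:
servo_tool:
  targets:
    - {"fingers":1,"travel":[0.01,0,0],"spin":0}
    - {"fingers":1,"travel":[0,0,0],"spin":0}
    - {"fingers":1,"travel":[0.01,0,0],"spin":0}
    - {"fingers":1,"travel":[0,0,0],"spin":0}
    - {"fingers":1,"travel":[0,0,0],"spin":0}
    - {"fingers":1,"travel":[0,0,0],"spin":0}
    - {"fingers":1,"travel":[0,0,0],"spin":0}
    - {"fingers":1,"travel":[0,0,0],"spin":0}
    - {"fingers":1,"travel":[0,0,0],"spin":0}
    - {"fingers":1,"travel":[0,0,0],"spin":0}

```text
t: 13.68
position: [0.505, -0.1173, 0.0263]
tcp_rot: [-3.142, 0.0, 0.166]
ft_force: [-3.8, 0.6, -1.0]
gripper_width: 0.0134
gripper_force: 39.9
```

```bash
python3 f.py
```

```text
pos [ 0.505  -0.1173  0.0263] Fx -3.696211523136318 Fy 1.2058118650462293 Fz -1.0392942671356669 T [-0.13  1.44 -0.01] along 0.0051434772675072096
```

Emit:
servo_tool:
  targets:
    - {"fingers":1,"travel":[0.01,0,0],"spin":0}
    - {"fingers":1,"travel":[0,0,0],"spin":0}
    - {"fingers":1,"travel":[0.01,0,0],"spin":0}
    - {"fingers":1,"travel":[0,0,0],"spin":0}
    - {"fingers":1,"travel":[0,0,0],"spin":0}
    - {"fingers":1,"travel":[0,0,0],"spin":0}
    - {"fingers":1,"travel":[0,0,0],"spin":0}
    - {"fingers":1,"travel":[0,0,0],"spin":0}
    - {"fingers":1,"travel":[0,0,0],"spin":0}
    - {"fingers":1,"travel":[0,0,0],"spin":0}

```text
t: 14.52
position: [0.5058, -0.1172, 0.0263]
tcp_rot: [-3.142, 0.0, 0.166]
ft_force: [-3.7, 0.8, -1.8]
gripper_width: 0.0132
gripper_force: 39.8
```

```bash
python3 f.py
```

```text
pos [ 0.5058 -0.1172  0.0263] Fx -3.5636073401344084 Fy 1.4076864782904317 Fz -1.7675952586801902 T [-0.04  1.45  0.05] along 0.005938618004581478
```

Emit:
servo_tool:
  targets:
    - {"fingers":1,"travel":[0.01,0,0],"spin":0}
    - {"fingers":1,"travel":[0,0,0],"spin":0}
    - {"fingers":1,"travel":[0.01,0,0],"spin":0}
    - {"fingers":1,"travel":[0,0,0],"spin":0}
    - {"fingers":1,"travel":[0,0,0],"spin":0}
    - {"fingers":1,"travel":[0,0,0],"spin":0}
    - {"fingers":1,"travel":[0,0,0],"spin":0}
    - {"fingers":1,"travel":[0,0,0],"spin":0}
    - {"fingers":1,"travel":[0,0,0],"spin":0}
    - {"fingers":1,"travel":[0,0,0],"spin":0}

```text
t: 15.35
position: [0.5066, -0.1171, 0.0263]
tcp_rot: [-3.142, 0.0, 0.166]
ft_force: [-3.6, 0.2, -1.6]
gripper_width: 0.0131
gripper_force: 39.8
```

```bash
python3 f.py
```

```text
pos [ 0.5066 -0.1171  0.0263] Fx -3.513692491756043 Fy 0.8140568783819786 Fz -1.619138624246846 T [-0.09  1.5   0.02] along 0.0067512674344573954
```

Run:
```python
from m import *
from plant import read_state
snap("wrist","w5"); s=read_state(); P=s["position"]
i,d,K,E=load("w5"); hsv=cv2.cvtColor(i,cv2.COLOR_RGB2HSV); H,S,V=cv2.split(hsv)
y=(H>15)&(H<40)&(S>90)&(V>50); red=((H<6)|(H>174))&(S>150)&(V>60)
for c,mk in blobs(red[:,290:350],30):
    vs,us=np.nonzero(mk); us=us+290; a=cast(K,E,[[us.mean(),vs.max()+.5],[us.mean(),vs.min()-.5]],.036); print("red",us.min(),us.max(),vs.min(),vs.max(),((a-[.5,-.1184,0])[:,:2]@[.9866,.1633]).round(4))
vs,us=np.nonzero(y[:,290:350]);us+=290; z0=P[2]+.0205
F=cast(K,E,[[319,vs.min()-.5]],z0); L,R=edges(y,range(vs.min()+4,232),290,350); sp,sv,sw=fit(K,E,L,R,z0)
print("front row",vs.min(),"front along",(F-[.5,-.1184,0])[:,:2]@[.9866,.1633],np.degrees(np.arctan2(sv[1],sv[0])),sp[1]+.1184-(sp[0]-.5)*.1655)
dp=deproj(K,E,us,vs,d[vs,us]); 
for a in range(vs.min(),300,25):
    k=(vs>=a)&(vs<a+25); print(a,np.median(dp[k,2]).round(4),end="; ")
i,d,K,E=load("w3"); hsv=cv2.cvtColor(i,cv2.COLOR_RGB2HSV)
a=cast(K,E,[[246,86.5],[246,69.5]],.036); print("before fol along",(a-[.5,-.1184,0])[:,:2]@[.9866,.1633]); a=cast(K,E,[[256,214.5],[256,209.5]],.020); print("lip outer, ~inner",(a-[.5,-.1184,0])[:,:2]@[.9866,.1633])
```

```text
red 301 338 101 132 [0.0625 0.0741]
front row 133 front along [0.06340186] 9.405883 0.00034848694
133 0.0469; 158 0.0471; 183 0.0471; 208 0.0472; 233 0.0472; 258 0.0473; 283 0.0473; before fol along [0.04229423 0.05359392]
lip outer, ~inner [-0.05771698 -0.05339958]
```

The follower has moved 20.5 mm, so the strip is at the stop and its rear end is about 5 mm inside the lip. I'll back off 2.2 mm and lower it.

Emit:
servo_tool:
  targets:
    - {"fingers":1,"travel":[-0.03,0,0],"spin":0}
    - {"fingers":1,"travel":[-0.025,0,0],"spin":0}
    - {"fingers":1,"travel":[0,0,0.03],"spin":0}
    - {"fingers":1,"travel":[0,0,0.03],"spin":0}
    - {"fingers":1,"travel":[0,0,0.03],"spin":0}
    - {"fingers":1,"travel":[0,0,0.03],"spin":0}
    - {"fingers":1,"travel":[0,0,0.03],"spin":0}
    - {"fingers":1,"travel":[0,0,0.03],"spin":0}
    - {"fingers":1,"travel":[0,0,0],"spin":0}
    - {"fingers":1,"travel":[0,0,0],"spin":0}

```text
t: 16.23
position: [0.5043, -0.1175, 0.0189]
tcp_rot: [-3.142, 0.0, 0.166]
ft_force: [-3.3, -0.8, 0.2]
gripper_width: 0.013
gripper_force: 40.2
```

```bash
python3 f.py
```

```text
pos [ 0.5043 -0.1175  0.0189] Fx -3.337200516066375 Fy -0.24034763499876655 Fz 0.17010740013126657 T [-0.39  1.26  0.01] along 0.004427521519902318
```

Emit:
servo_tool:
  targets:
    - {"fingers":1,"travel":[0,0,0.015],"spin":0}
    - {"fingers":1,"travel":[0,0,0],"spin":0}
    - {"fingers":1,"travel":[0,0,0.015],"spin":0}
    - {"fingers":1,"travel":[0,0,0],"spin":0}
    - {"fingers":1,"travel":[0,0,0.015],"spin":0}
    - {"fingers":1,"travel":[0,0,0],"spin":0}
    - {"fingers":1,"travel":[0,0,0.015],"spin":0}
    - {"fingers":1,"travel":[0,0,0],"spin":0}
    - {"fingers":1,"travel":[0,0,0],"spin":0}
    - {"fingers":1,"travel":[0,0,0],"spin":0}

```text
t: 17.07
position: [0.5044, -0.1174, 0.0166]
tcp_rot: [-3.142, 0.0, 0.166]
ft_force: [-3.0, -0.1, 0.1]
gripper_width: 0.0131
gripper_force: 40.3
```

```bash
python3 f.py
```

```text
pos [ 0.5044 -0.1174  0.0166] Fx -2.9403835558630917 Fy 0.3779685270139292 Fz 0.08731435057418269 T [-0.24  1.21 -0.05] along 0.004505470743833032
```

Emit:
servo_tool:
  targets:
    - {"fingers":1,"travel":[0,0,0.01],"spin":0}
    - {"fingers":1,"travel":[0,0,0],"spin":0}
    - {"fingers":1,"travel":[0,0,0.01],"spin":0}
    - {"fingers":1,"travel":[0,0,0],"spin":0}
    - {"fingers":1,"travel":[0,0,0],"spin":0}
    - {"fingers":1,"travel":[0,0,0],"spin":0}
    - {"fingers":1,"travel":[0,0,0],"spin":0}
    - {"fingers":1,"travel":[0,0,0],"spin":0}
    - {"fingers":1,"travel":[0,0,0],"spin":0}
    - {"fingers":1,"travel":[0,0,0],"spin":0}

```text
t: 17.9
position: [0.5046, -0.1174, 0.016]
tcp_rot: [3.142, -0.0, 0.166]
ft_force: [-4.4, 0.7, 3.8]
gripper_width: 0.0128
gripper_force: 40.6
```

```bash
python3 f.py
```

```text
pos [ 0.5046 -0.1174  0.016 ] Fx -4.24081067746267 Fy 1.433519137876182 Fz 3.7591176366499703 T [-0.08  1.43 -0.  ] along 0.00465654245233642
```

It met the floor at 3.8 N. I'll slide it back gently to the lip before releasing, so the spring doesn't snap it.

Emit:
servo_tool:
  targets:
    - {"fingers":1,"travel":[-0.01,0,-0.005],"spin":0}
    - {"fingers":1,"travel":[-0.01,0,0],"spin":0}
    - {"fingers":1,"travel":[-0.01,0,0],"spin":0}
    - {"fingers":1,"travel":[-0.01,0,0],"spin":0}
    - {"fingers":1,"travel":[0,0,0],"spin":0}
    - {"fingers":1,"travel":[0,0,0],"spin":0}
    - {"fingers":1,"travel":[0,0,0],"spin":0}
    - {"fingers":1,"travel":[0,0,0],"spin":0}
    - {"fingers":1,"travel":[0,0,0],"spin":0}
    - {"fingers":1,"travel":[0,0,0],"spin":0}

```text
t: 18.73
position: [0.5027, -0.1177, 0.016]
tcp_rot: [-3.142, 0.0, 0.166]
ft_force: [-3.9, -1.3, 1.4]
gripper_width: 0.0129
gripper_force: 40.3
```

```bash
python3 f.py
```

```text
pos [ 0.5027 -0.1177  0.016 ] Fx -4.026993926006494 Fy -0.6280212036528847 Fz 1.393963548025157 T [-0.32  1.14  0.  ] along 0.0028250911420941516
```

Emit:
servo_tool:
  targets:
    - {"fingers":1,"travel":[-0.008,0,0],"spin":0}
    - {"fingers":1,"travel":[-0.008,0,0],"spin":0}
    - {"fingers":1,"travel":[0,0,0],"spin":0}
    - {"fingers":1,"travel":[0,0,0],"spin":0}
    - {"fingers":1,"travel":[0,0,0],"spin":0}
    - {"fingers":1,"travel":[0,0,0],"spin":0}
    - {"fingers":1,"travel":[0,0,0],"spin":0}
    - {"fingers":1,"travel":[0,0,0],"spin":0}
    - {"fingers":1,"travel":[0,0,0],"spin":0}
    - {"fingers":1,"travel":[0,0,0],"spin":0}

```text
t: 19.57
position: [0.5022, -0.1178, 0.016]
tcp_rot: [-3.142, 0.0, 0.166]
ft_force: [-2.7, -0.5, -0.4]
gripper_width: 0.0132
gripper_force: 40.2
```

```bash
python3 f.py
```

```text
pos [ 0.5022 -0.1178  0.016 ] Fx -2.7394318766782435 Fy -0.04444721150256137 Fz -0.39756781551632814 T [-0.36  1.19  0.02] along 0.0022398832036214455
```

Emit:
servo_tool:
  targets:
    - {"fingers":1,"travel":[-0.008,0,0],"spin":0}
    - {"fingers":1,"travel":[0,0,0],"spin":0}
    - {"fingers":1,"travel":[-0.008,0,0],"spin":0}
    - {"fingers":1,"travel":[0,0,0],"spin":0}
    - {"fingers":1,"travel":[0,0,0],"spin":0}
    - {"fingers":1,"travel":[0,0,0],"spin":0}
    - {"fingers":1,"travel":[0,0,0],"spin":0}
    - {"fingers":1,"travel":[0,0,0],"spin":0}
    - {"fingers":1,"travel":[0,0,0],"spin":0}
    - {"fingers":1,"travel":[0,0,0],"spin":0}

```text
t: 20.4
position: [0.5018, -0.1179, 0.0161]
tcp_rot: [-3.142, -0.0, 0.166]
ft_force: [-1.1, -1.2, -1.7]
gripper_width: 0.013
gripper_force: 39.9
```

```bash
python3 f.py
```

```text
pos [ 0.5018 -0.1179  0.0161] Fx -1.2586283680199548 Fy -0.9570211315634293 Fz -1.6515573067166471 T [-0.33  0.6   0.05] along 0.0018487818926610493
```

Emit:
servo_tool:
  targets:
    - {"fingers":0.5,"travel":[0,0,0],"spin":0}
    - {"fingers":0.3,"travel":[0,0,0],"spin":0}
    - {"fingers":0.2,"travel":[0,0,0],"spin":0}
    - {"fingers":0.2,"travel":[0,0,0],"spin":0}
    - {"fingers":0.2,"travel":[0,0,0],"spin":0}
    - {"fingers":0.2,"travel":[0,0,-0.1],"spin":0}
    - {"fingers":0.2,"travel":[0,0,-0.5],"spin":0}
    - {"fingers":0.2,"travel":[0,0,-0.8],"spin":0}
    - {"fingers":0.2,"travel":[0,0,-0.8],"spin":0}
    - {"fingers":0.2,"travel":[-0.3,0,-0.8],"spin":0}

```text
t: 21.23
position: [0.4908, -0.1199, 0.1377]
tcp_rot: [3.141, -0.001, 0.167]
ft_force: [0.6, 0.9, 0.5]
gripper_width: 0.0343
gripper_force: 0.0
```

Run:
```python
from m import *
from plant import read_state
snap("wrist","w6"); s=read_state(); P=s["position"]; print(P,s["tcp_rot"],s["gripper_width"])
i,d,K,E=load("w6"); hsv=cv2.cvtColor(i,cv2.COLOR_RGB2HSV); H,S,V=cv2.split(hsv)
y=(H>15)&(H<40)&(S>90)&(V>50); red=((H<6)|(H>174))&(S>150)&(V>60)
al=lambda a:(a-[.5,-.1184,0])[:,:2]@[.9866,.1633]
for c,mk in blobs(red[:,270:370],30):
    vs,us=np.nonzero(mk); us=us+270; print("red",al(cast(K,E,[[us.mean(),vs.max()+.5],[us.mean(),vs.min()-.5]],.036)).round(4))
for c,mk in blobs(cv2.morphologyEx(y.astype(np.uint8),cv2.MORPH_CLOSE,np.ones((7,7))),200):
    vs,us=np.nonzero(mk); dp=deproj(K,E,us,vs,d[vs,us]); t=dp[:,2]>.03; p=cast(K,E,np.c_[us,vs][t],.036)
    r=cv2.minAreaRect((p[:,:2]*1000).astype(np.float32)); print(c.round(),len(us),r, al(p).min(),al(p).max())
    for a in range(vs.min(),vs.max(),20):
        k=(vs>=a)&(vs<a+20); print(a,np.median(dp[k,2]).round(4),end="; ")
m=(d>0); vv,uu=np.nonzero(m[:120,280:360]);uu+=280; q=deproj(K,E,uu,vv,d[vv,uu]); k=(q[:,2]>.066)&(q[:,2]<.08); print("knob top",k.sum(),q[k].mean(0),np.percentile(al(q[k]),[1,99]) if k.any() else 0)
```

```text
[ 0.49187587 -0.12104018  0.14483919] [ 3.13753201 -0.01001159  0.16714079] 0.03360013959335586
red [0.0568 0.0677]
[318. 155.] 1996 ((519.0174560546875, -115.09606170654297), (74.3186264038086, 13.696072578430176), 9.75721263885498) -0.017844707613245952 0.056446349274015886
104 0.0372; 124 0.0373; 144 0.0373; 164 0.0373; 184 0.0373; 204 0.0374; [319. 241.] 284 ((461.3875427246094, -124.57779693603516), (23.985820770263672, 12.12193489074707), 9.504057884216309) -0.05110823787599876 -0.02710254864850483
221 0.0375; 241 0.0374; knob top 200 [ 0.60749881 -0.10052865  0.0711908 ] [0.10762533 0.11078744]
```

View pics/w6.png

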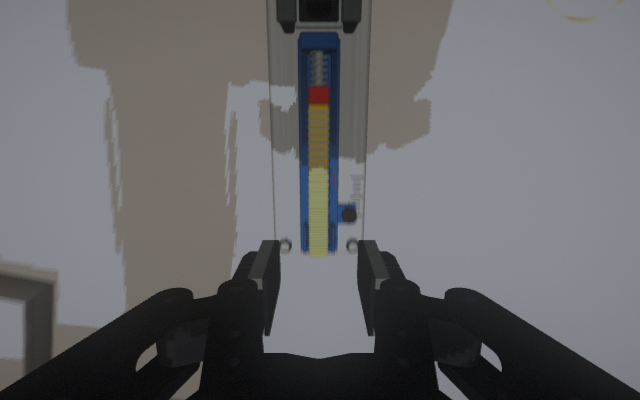

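The strip lies flat in the channel from the lip to the follower: top level at z 0.037 all along, with the follower (red, row 94) against its front. Now I measure the knob and the runner heights.

Run:
```python
from m import *
i,d,K,E=load("w1")
u=np.array([.9866,.1633]);n=np.array([-.1633,.9866])
vv,uu=np.nonzero(d[:75,225:325]>0);uu+=225; q=deproj(K,E,uu,vv,d[vv,uu]); r=q[:,:2]-[.5,-.1184]; a=r@u; l=r@n
for lo in range(60,170,10):
    k=(a>lo/1e3)&(a<=(lo+10)/1e3); print(lo,[(b,int(np.median(q[k&(l>b/1e3)&(l<=(b+5)/1e3),2])*1000) if (k&(l>b/1e3)&(l<=(b+5)/1e3)).sum()>2 else None) for b in range(-40,40,5)])
k=(q[:,2]>.068)&(q[:,2]<.08); print(k.sum(),np.percentile(a[k],[2,50,98]),np.percentile(l[k],[2,50,98]),np.median(q[k,2]))
```

```text
60 [(-40, None), (-35, None), (-30, None), (-25, None), (-20, None), (-15, None), (-10, None), (-5, None), (0, None), (5, None), (10, None), (15, None), (20, None), (25, None), (30, None), (35, None)]
70 [(-40, None), (-35, None), (-30, None), (-25, None), (-20, None), (-15, None), (-10, None), (-5, None), (0, None), (5, None), (10, None), (15, None), (20, None), (25, None), (30, None), (35, None)]
80 [(-40, None), (-35, None), (-30, None), (-25, None), (-20, None), (-15, None), (-10, None), (-5, None), (0, None), (5, None), (10, None), (15, None), (20, None), (25, None), (30, None), (35, None)]
90 [(-40, None), (-35, None), (-30, None), (-25, None), (-20, None), (-15, None), (-10, None), (-5, 37), (0, 37), (5, 36), (10, 36), (15, None), (20, None), (25, None), (30, None), (35, None)]
100 [(-40, 1), (-35, 8), (-30, 9), (-25, 34), (-20, 46), (-15, 42), (-10, 43), (-5, 45), (0, 46), (5, 43), (10, 43), (15, 46), (20, 43), (25, 9), (30, 9), (35, 7)]
110 [(-40, 1), (-35, 8), (-30, 9), (-25, 47), (-20, 47), (-15, 46), (-10, 58), (-5, 73), (0, 73), (5, 72), (10, 46), (15, 47), (20, 48), (25
[... 270 characters left out ...]
 (-5, 43), (0, 43), (5, 43), (10, 44), (15, 47), (20, 48), (25, 47), (30, 8), (35, 5)]
140 [(-40, 1), (-35, 8), (-30, 9), (-25, 47), (-20, 48), (-15, 44), (-10, 43), (-5, 43), (0, 43), (5, 43), (10, 43), (15, 48), (20, 47), (25, 47), (30, 9), (35, 6)]
150 [(-40, 1), (-35, 8), (-30, 8), (-25, 47), (-20, 47), (-15, 44), (-10, 43), (-5, 43), (0, 43), (5, 43), (10, 43), (15, 48), (20, 47), (25, None), (30, 8), (35, 4)]
160 [(-40, 1), (-35, 8), (-30, 9), (-25, 17), (-20, None), (-15, None), (-10, None), (-5, None), (0, None), (5, None), (10, None), (15, None), (20, None), (25, None), (30, 8), (35, 1)]
515 [0.10831025 0.11866061 0.12888493] [-0.00675693 -0.00036156  0.00695955] 0.07303793006466913
```

Emit:
servo_tool:
  targets:
    - {"fingers":0.2,"travel":[0,0,0],"spin":0}
    - {"fingers":0.2,"travel":[0.5,0,0],"spin":0}
    - {"fingers":0.2,"travel":[0.7,0,0],"spin":0}
    - {"fingers":0.2,"travel":[0.7,0,0],"spin":0}
    - {"fingers":0.2,"travel":[0.7,0,0],"spin":0}
    - {"fingers":0.2,"travel":[0.58,-0.02,0],"spin":0}
    - {"fingers":0.2,"travel":[0,0,0.3],"spin":0}
    - {"fingers":0.2,"travel":[0,0,0.3],"spin":0}
    - {"fingers":0.2,"travel":[0,0,0],"spin":0}
    - {"fingers":0.2,"travel":[0,0,0],"spin":0}

```text
t: 22.12
position: [0.6143, -0.0981, 0.1109]
tcp_rot: [-3.141, 0.003, 0.166]
ft_force: [-0.0, 0.0, 0.2]
gripper_width: 0.0343
gripper_force: 0.0
```

Run:
```python
from h import *
from plant import read_state
s=read_state(); p=s["position"]; print(p,s["tcp_rot"],plan(.617-p[0],-.0990-p[1],.052-p[2],s["tcp_rot"][2]))
```

```text
[ 0.61431336 -0.09814719  0.1108695 ] [-3.14134821e+00  2.89691897e-03  1.65961373e-01] [0.063 0.032 1.472]
```

Emit:
servo_tool:
  targets:
    - {"fingers":0.2,"travel":[0.06,0.03,0.1],"spin":0}
    - {"fingers":0.2,"travel":[0,0,0.4],"spin":0}
    - {"fingers":0.2,"travel":[0,0,0.4],"spin":0}
    - {"fingers":0.2,"travel":[0,0,0.3],"spin":0}
    - {"fingers":0.2,"travel":[0,0,0.2],"spin":0}
    - {"fingers":0.2,"travel":[0,0,0.07],"spin":0}
    - {"fingers":0.4,"travel":[0,0,0],"spin":0}
    - {"fingers":0.6,"travel":[0,0,0],"spin":0}
    - {"fingers":1,"travel":[0,0,0],"spin":0}
    - {"fingers":1,"travel":[0,0,0],"spin":0}
  squeeze: 40

```text
t: 22.95
position: [0.6183, -0.0987, 0.0545]
tcp_rot: [3.141, -0.002, 0.166]
ft_force: [-1.1, 2.9, 2.3]
gripper_width: 0.013
gripper_force: 41.7
```

Emit:
servo_tool:
  targets:
    - {"fingers":1,"travel":[0,0,0],"spin":0}
    - {"fingers":1,"travel":[-0.05,0,0],"spin":0}
    - {"fingers":1,"travel":[-0.1,0,0],"spin":0}
    - {"fingers":1,"travel":[-0.1,0,0],"spin":0}
    - {"fingers":1,"travel":[-0.1,0,0],"spin":0}
    - {"fingers":1,"travel":[-0.1,0,0],"spin":0}
    - {"fingers":1,"travel":[-0.05,0,0],"spin":0}
    - {"fingers":1,"travel":[0,0,0],"spin":0}
    - {"fingers":1,"travel":[0,0,0],"spin":0}
    - {"fingers":1,"travel":[0,0,0],"spin":0}

```text
t: 23.78
position: [0.5991, -0.1019, 0.0544]
tcp_rot: [3.141, -0.003, 0.166]
ft_force: [0.2, 3.1, 7.7]
gripper_width: 0.013
gripper_force: 42.1
```

```bash
python3 f.py
```

```text
pos [ 0.5991 -0.1019  0.0544] Fx 0.7219043585235256 Fy 3.0024678387585855 Fz 7.694390074469459 T [ 1.42 -0.76  0.04] along 0.10050425254165098
```

Small upward load; I'll relieve it by 2 mm and keep pulling.

Emit:
servo_tool:
  targets:
    - {"fingers":1,"travel":[0,0,-0.05],"spin":0}
    - {"fingers":1,"travel":[-0.1,0,0],"spin":0}
    - {"fingers":1,"travel":[-0.15,0,0],"spin":0}
    - {"fingers":1,"travel":[-0.15,0,0],"spin":0}
    - {"fingers":1,"travel":[-0.15,0,0],"spin":0}
    - {"fingers":1,"travel":[-0.15,0,0],"spin":0}
    - {"fingers":1,"travel":[-0.15,0,0],"spin":0}
    - {"fingers":1,"travel":[-0.1,0,0],"spin":0}
    - {"fingers":1,"travel":[0,0,0],"spin":0}
    - {"fingers":1,"travel":[0,0,0],"spin":0}

```text
t: 24.62
position: [0.5592, -0.1086, 0.0545]
tcp_rot: [-3.141, 0.003, 0.166]
ft_force: [1.1, 1.6, -3.0]
gripper_width: 0.0131
gripper_force: 40.9
```

```bash
python3 f.py
```

```text
pos [ 0.5592 -0.1086  0.0545] Fx 1.345728149688056 Fy 1.3548553419920035 Fz -2.9955793578853354 T [ 0.48 -0.39  0.06] along 0.06001997578833138
```

Emit:
servo_tool:
  targets:
    - {"fingers":1,"travel":[-0.1,0,0],"spin":0}
    - {"fingers":1,"travel":[-0.1,0,0],"spin":0}
    - {"fingers":1,"travel":[-0.1,0,0],"spin":0}
    - {"fingers":1,"travel":[-0.1,0,0],"spin":0}
    - {"fingers":1,"travel":[-0.1,0,0],"spin":0}
    - {"fingers":1,"travel":[-0.1,0,0],"spin":0}
    - {"fingers":1,"travel":[-0.04,0,0],"spin":0}
    - {"fingers":1,"travel":[0,0,0],"spin":0}
    - {"fingers":1,"travel":[0,0,0],"spin":0}
    - {"fingers":1,"travel":[0,0,0],"spin":0}

```text
t: 25.45
position: [0.5336, -0.1129, 0.0546]
tcp_rot: [-3.141, 0.003, 0.166]
ft_force: [0.4, -1.0, -11.8]
gripper_width: 0.0133
gripper_force: 39.8
```

```bash
python3 f.py
```

```text
pos [ 0.5336 -0.1129  0.0546] Fx 0.19914294512679276 Fy -1.063372758480967 Fz -11.815317258457892 T [-0.35 -0.12  0.05] along 0.034091787146491026
```

Emit:
servo_tool:
  targets:
    - {"fingers":1,"travel":[-0.03,0,0],"spin":0}
    - {"fingers":1,"travel":[0,0,0],"spin":0}
    - {"fingers":1,"travel":[-0.03,0,0],"spin":0}
    - {"fingers":1,"travel":[0,0,0],"spin":0}
    - {"fingers":1,"travel":[-0.03,0,0],"spin":0}
    - {"fingers":1,"travel":[0,0,0],"spin":0}
    - {"fingers":1,"travel":[-0.02,0,0],"spin":0}
    - {"fingers":1,"travel":[0,0,0],"spin":0}
    - {"fingers":1,"travel":[0,0,0],"spin":0}
    - {"fingers":1,"travel":[0,0,0],"spin":0}

```text
t: 26.28
position: [0.5309, -0.1133, 0.0547]
tcp_rot: [-3.141, 0.0, 0.166]
ft_force: [5.7, -2.0, -21.2]
gripper_width: 0.0132
gripper_force: 39.2
```

```bash
python3 f.py
```

```text
pos [ 0.5309 -0.1133  0.0547] Fx 5.331435321713975 Fy -2.9381839404923986 Fz -21.1699688028916 T [-0.68 -2.21  0.06] along 0.03128128010906886
```

Emit:
servo_tool:
  targets:
    - {"fingers":1,"travel":[0,0,0.04],"spin":0}
    - {"fingers":1,"travel":[0,0,0],"spin":0}
    - {"fingers":1,"travel":[-0.02,0,0],"spin":0}
    - {"fingers":1,"travel":[0,0,0],"spin":0}
    - {"fingers":1,"travel":[-0.02,0,0],"spin":0}
    - {"fingers":1,"travel":[0,0,0],"spin":0}
    - {"fingers":1,"travel":[-0.02,0,0],"spin":0}
    - {"fingers":1,"travel":[0,0,0],"spin":0}
    - {"fingers":1,"travel":[0,0,0],"spin":0}
    - {"fingers":1,"travel":[0,0,0],"spin":0}

```text
t: 27.12
position: [0.5309, -0.1134, 0.0546]
tcp_rot: [3.141, -0.005, 0.166]
ft_force: [7.4, 1.9, -12.1]
gripper_width: 0.0131
gripper_force: 40.6
```

```bash
python3 f.py
```

```text
pos [ 0.5309 -0.1134  0.0546] Fx 7.629428130633553 Fy 0.612560752858327 Fz -12.1129544516483 T [ 0.64 -2.39  0.  ] along 0.031305749472481194
```

It's blocked: either the end stop or a jam. I'll release and look.

Emit:
servo_tool:
  targets:
    - {"fingers":1,"travel":[0.03,0,0.03],"spin":0}
    - {"fingers":0.5,"travel":[0,0,0],"spin":0}
    - {"fingers":0.2,"travel":[0,0,0],"spin":0}
    - {"fingers":0.2,"travel":[0,0,0],"spin":0}
    - {"fingers":0.2,"travel":[0,0,-0.3],"spin":0}
    - {"fingers":0.2,"travel":[0,0,-0.8],"spin":0}
    - {"fingers":0.2,"travel":[-0.2,0,-0.8],"spin":0}
    - {"fingers":0.2,"travel":[-0.4,0,-0.8],"spin":0}
    - {"fingers":0.2,"travel":[-0.4,0,0],"spin":0}
    - {"fingers":0.2,"travel":[0,0,0],"spin":0}

```text
t: 27.95
position: [0.4895, -0.1209, 0.1635]
tcp_rot: [3.141, -0.005, 0.165]
ft_force: [-0.9, -0.0, -1.2]
gripper_width: 0.0343
gripper_force: 0.0
```

Run:
```python
from m import *
from plant import read_state
snap("wrist","w7"); s=read_state(); print(s["position"],s["tcp_rot"],s["ft_force"])
i,d,K,E=load("w7")
u=np.array([.9866,.1633]);n=np.array([-.1633,.9866])
vv,uu=np.nonzero(d[:,200:440]>0);uu+=200; q=deproj(K,E,uu,vv,d[vv,uu]); r=q[:,:2]-[.5,-.1184]; a=r@u; l=r@n
k=(q[:,2]>.068)&(q[:,2]<.08); k&=(abs(l)<.02); print("knob",k.sum(),np.percentile(a[k],[2,50,98]),np.median(q[k,2]))
k=(abs(l)>.009)&(abs(l)<.013)&(q[:,2]>.040)&(q[:,2]<.046)&(a<.06); print("rail front",k.sum(),np.percentile(a[k],[.5,1,5]))
k=(abs(l)>.02)&(abs(l)<.034)&(q[:,2]>.006)&(q[:,2]<.0115)&(a<0); print("base near",k.sum(),np.percentile(a[k],[.3,1,5]))
k=(abs(l)<.005)&(a<.02)&(q[:,2]>.03)&(q[:,2]<.042)
for b in range(-60,20,10):
    kk=k&(a>b/1e3)&(a<(b+10)/1e3); print(b,kk.sum(),np.median(q[kk,2]).round(4) if kk.any() else None,end="; ")
```

```text
[ 0.48977339 -0.12068043  0.16213574] [ 3.14097840e+00 -2.77544912e-03  1.65472256e-01] [-0.03466547 -0.47002416  0.01360218]
knob 680 [0.02045548 0.03106575 0.04082661] 0.07306313412265845
rail front 442 [0.01508365 0.01517221 0.01656381]
base near 1807 [-0.06275577 -0.06253464 -0.05887545]
-60 34 0.0375; -50 137 0.0373; -40 140 0.0374; -30 145 0.0374; -20 155 0.0374; -10 160 0.0373; 0 165 0.0374; 10 64 0.0373;
```

View pics/w7.png

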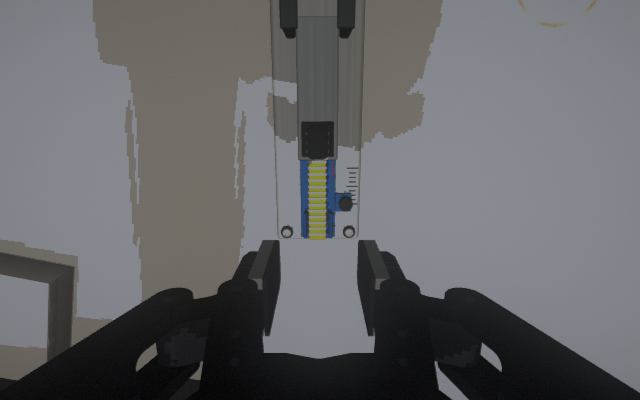

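The rail front sits 77.9 mm from the base's near edge, against 78 mm when fully closed. The strip lies flat (top at z 0.037) and nothing touches the gripper, so I'm handing in.

```bash
python3 -c "
from plant import env
print(env.hand_in())"
```

```text
the job is handed in; nothing more can be done
None
```

I handed the job in: the strip lies flat in the channel and the rail is closed over it, its front edge measuring within about 1 mm of the end stop. The hand-in returned no verdict.

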